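# Fetch the green vial basket from a deep soak tank with the hook rod

### The job

Take the hook rod from its white holder and use it to lift the vial basket with the green handle out of its deep soak tank; nothing but the rod may touch that basket. Stand the basket gently upright in the middle of the flat draining tray, unhook it, then hang the rod back in its holder as it was and let go. Leave the basket with the red handle hanging where it is.

Things in the scene. Friction and masses are not known exactly. Their poses are not given: they have to be found in the camera images.
- rod_handle (a point): Centre of the hook rod's blue upright handle (grip here): 26 mm along x, 18 along y, 60 tall (32 below to 28 above). Under it a grey guard disc, 90 mm wide, its underside 37 mm below this point. At the start the rod hangs upright by the disc on the holder's rim, centred, and returns there in any yaw, up to 10 mm off-centre. 150 g. z up; the hook reaches towards +x.
- rod_hook (a point): Centre of the crossbar of the rod's J hook (8 mm steel), 187 mm straight below the handle point, same axes. The shank comes down from the disc at x = -14 mm, the crossbar runs to x = +14 mm, and the tip there rises to end 14 mm above this point. Steel spans x = -18 to +18 mm and 4 mm below this point. The throat, 20 mm wide, is above this point.
- holder: Fixed white square upright box that the rod hangs in: 165 mm tall, 68 mm outside, 60 mm inside, open at the top. Origin: centre of its underside.
- green_basket_apex (a point): Peak (wire centre) of the wanted basket's green handle, a rigid 7 mm wire gable in its y-z plane: slopes down 35 mm to y = +-31 mm, then 20 mm straight down to the rim. A hook enters it along x; free opening below the peak 51 mm. Steel box 64 (x) by 52 (y) by 30 tall, lugs 84 over all in y, flat underside 85 mm below this point. 200 g, z up. It lifts straight out of the tank.
- tank_a: Fixed open aluminium tank, 165 mm tall, inside 140 (x) by 100 (y) mm; origin: centre of its underside. The green basket hangs in it by its lugs on ledges, same axes within 3 degrees, within 7 mm of the middle, its handle's peak 61 mm below the tank's rim.
- tray_in (a point): Centre of the inner floor of the fixed aluminium draining tray, 3 mm above the work surface: 150 by 150 mm inside, rim 14 mm above the work surface.
- red_basket_apex (a point): Peak of the red wire handle of the other basket, alike but for its colour, hanging in a like tank. To be left alone.

How it is judged:
By the outcome, as a careful person would: the job done as asked, in the order asked, and still so for the second after the job is handed in, with the robot touching nothing.
It also fails if it takes over 72 s, if anything falls off the work surface, if the arm or the gripper's body presses on something with over 40 N, if the wrist force passes 120 N, or if a joint passes its speed limit or range.

### The arm

A 7-joint arm with a two-finger parallel gripper is mounted at the origin on the work surface. World frame = base frame: x ahead of the robot, y to its left, z up, the work surface at z = 0. Lengths are in m, angles in rad, forces in N, time in s.
With the tool pointing down it reaches from about 0.425 to 0.95 m from the base axis. Payload 4.7 kg.
Tool frame: the origin (TCP) lies at the very end of the fingers, on their centre line; the grasp point (between the pads) lies 19 mm behind it; z points along the fingers, y is the line along which they close (so a half turn about z gives the same grasp; the last joint's range is limited). The gripper opens to 87 mm and grips with 3 to 60 N. Pads are 19 mm wide; open, the fingers measure 117 mm over their backs; the gripper's body (75 mm by 190 mm) begins 51 mm behind the grasp point.
Start: joints at [-0.029, 0.469, -0.049, 1.532, 0.024, 1.141, -0.082], TCP at [0.675, 0, 0.223] pointing down, gripper open.
Joint ranges: [-2.59, 2.59], [-0.33, 1.99], [-1.39, 1.29], [0.1, 2.45], [-1.04, 4.18], [0.21, 1.99], [-2.66, 2.66]. Speed limits (rad/s): [2.57, 2.57, 3.14, 3.14, 3.14, 3.14, 3.14].

### API

Orientations are given as a unit quaternion [w, x, y, z].
In Python, from station import r, imaging gives the robot as it stands.
- The arm moves only by the tool servo_tool, never from a script. Its argument "moves" is one flat list of numbers, 5 for each row, row after row: the closure, from 0 (fully open) to 1 (shut), then the shift along the tool's x, y, z in cm, then the turn about the tool's z in rad. A call has 1 to 12 rows; each row is the pose to reach, as a shift and turn from the pose commanded when the call began, along the tool's axes at that moment; what a row does not reach only later rows make up. A row lasts 1/10 s, in which the tool goes at most 50 mm and 8.59 degrees, less where a joint would pass 70% of its speed; a pose out of reach is approached as far as the arm can. A call with a gripper value outside its range is refused whole. The fingers move at their own pace and stop on an object; "squeeze" is the grip in N (left out, the last holds). Time passes only in rows, so rows that repeat a pose let the fingers close. It gives the time, the measured TCP pose, the force, the opening and the grip force at its end, in the units of the state.
- r.read_state(): the state, without advancing time (a new reading comes with each control period).
- imaging.camera(name): name is "scene" or "side" or "wrist"; returns the picture (384x512x3 uint8, red, green, blue); there is no depth.
- imaging.camera_model(name): a dict with "intrinsics" (3x3 intrinsics, pixels), "k1" (the pictures are not rectified: a ray, as slopes to the right and down, at radius r is drawn at 1 + k1 r^2 times it, then the intrinsics apply), "pose" (4x4, takes a point from camera to world coordinates). Camera axes: x right, y up, looking along -z (the intrinsics and any distortion apply to the point x, -y, -z); pixel columns grow to the right and rows downward; lengths in m; the calibration is good to about 2 mm. A picture is of the moment at which its call begins: read the wrist's pose just before it. camera_model takes no time and is no camera call; for the wrist camera it gives the pose at the moment of the call.
- r.hand_in(): hands the job in; it is judged then, once.
The state is a dict: "t": time; "q": joint angles; "joint_velocities": joint speeds; "tau": joint torques, N m; "eef_pos": TCP position; "orientation": TCP orientation; "wrist_force": force on the tool from outside, world axes, zero at the start; "moment": the same for the moment, N m; "grip_width": finger opening in m; "grasp_force": force on a finger pad.
Only numpy, scipy, OpenCV 4.12 (cv2) and the standard library are available. Lean on these libraries where they do the work, as an engineer would, in place of code of your own. Each camera call takes 0.05 s, during which the arm holds its last target. There are 200 camera calls.

## Working session

There is one attempt and no reset: what is moved stays moved. The work goes in short steps, Python scripts to look and compute and a tool call to move; the robot and the scene stay as the last step left them, time stands still between calls to the robot, and variables do not carry over. Pictures are saved under pics/ and viewed, at most 13 in all, crops included, and the job is handed in when it is done.

Besides the shell and the picture viewer there is one more tool, called after "Call:" as name(argument=value, ...) on one line, values as JSON. servo_tool: Moves the arm, as the interface text tells. Its arguments: {"type":"object","properties":{"moves":{"type":"array","items":{"type":"number"}},"squeeze":{"type":"number"}},"required":["moves"]}

```bash
mkdir -p pics; ls; cat > h.py <<'E'
import numpy as np, cv2
from station import r, imaging
def snap(n,f):
    m=imaging.camera_model(n); im=imaging.camera(n); cv2.imwrite('pics/'+f+'.png',im[:,:,::-1].copy()); np.save('pics/'+f+'.npy',m,allow_pickle=True); return im,m
def load(f): return np.load('pics/'+f+'.npy',allow_pickle=True).item()
def ray(m,u,v):
    K=np.array(m['intrinsics']);P=np.array(m['pose'])
    x,y=cv2.undistortPoints(np.array([[[u,v]]],float),K,np.array([m['k1'],0,0,0.]))[0,0]
    return P[:3,3],P[:3,:3]@np.array([x,-y,-1])
def atz(m,u,v,z):
    o,d=ray(m,u,v); return o+d*(z-o[2])/d[2]
def tri(*a):
    A=np.zeros((3,3));b=np.zeros(3)
    for m,u,v in a:
        o,d=ray(m,u,v);d=d/np.linalg.norm(d);Q=np.eye(3)-np.outer(d,d);A+=Q;b+=Q@o
    return np.linalg.solve(A,b)
def proj(m,p):
    P=np.array(m['pose']);K=np.array(m['intrinsics']);c=P[:3,:3].T@(np.array(p)-P[:3,3]);x,y=c[0]/-c[2],-c[1]/-c[2]
    s=1+m['k1']*(x*x+y*y);return np.array([K[0,0]*x*s+K[0,2],K[1,1]*y*s+K[1,2]])
E
python3 - <<'E'
from h import *
ims=[snap(n,n+'0')[0] for n in('scene','side','wrist')]
for n in('scene','side','wrist'):print(n,np.round(load(n+'0')['pose'],3).tolist(),load(n+'0')['k1'],load(n+'0')['intrinsics'][0][0])
print(r.read_state())
E
```

```text
pics
scene [[-0.279, -0.784, 0.554, 1.007], [0.96, -0.23, 0.159, 0.148], [0.003, 0.577, 0.817, 0.869], [0.0, 0.0, 0.0, 1.0]] -0.06484568707658465 387.8591906265151
side [[0.833, 0.338, -0.438, 0.061], [-0.553, 0.487, -0.676, -0.728], [-0.015, 0.805, 0.593, 0.784], [0.0, 0.0, 0.0, 1.0]] -0.04880113438941073 367.04847727818515
wrist [[1.0, -0.002, 0.002, 0.676], [0.001, 0.956, 0.294, 0.082], [-0.003, -0.294, 0.956, 0.383], [0.0, 0.0, 0.0, 1.0]] -0.025503153107771254 280.752308014499
{'t': 0.15, 'q': array([-0.02885066,  0.46927673, -0.04858455,  1.5333804 ,  0.0241139 ,
        1.14095904, -0.08226544]), 'joint_velocities': array([-0.00109421, -0.00308862,  0.00147828, -0.00288464,  0.00088175,
       -0.00043491, -0.00238092]), 'tau': array([ 7.46239912e-04, -5.08426881e+01, -8.08802387e-02, -2.36421436e+01,
       -6.13636756e-02,  3.56170710e-02,  1.36465555e-04]), 'eef_pos': array([ 6.74573018e-01, -2.38752640e-05,  2.21743166e-01]), 'orientation': array([-4.87110562e-04,  7.07104303e-01,  7.07108894e-01, -5.28612245e-04]), 'wrist_force': array([ 0.70180187, -0.20110558,  0.30403927]), 'moment': array([-0.0204814 , -0.05650628, -0.00247599]), 'grasp_force': 0.0, 'grip_width': 0.08697271348820344}
```

View pics/scene0.png

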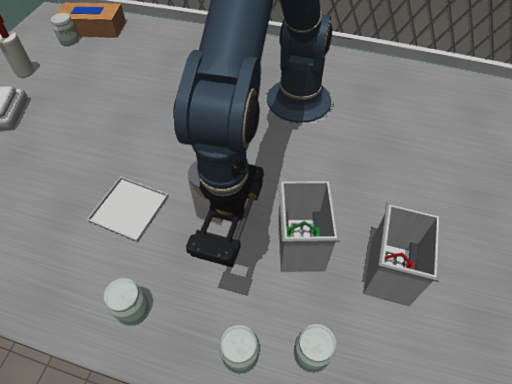

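View pics/side0.png

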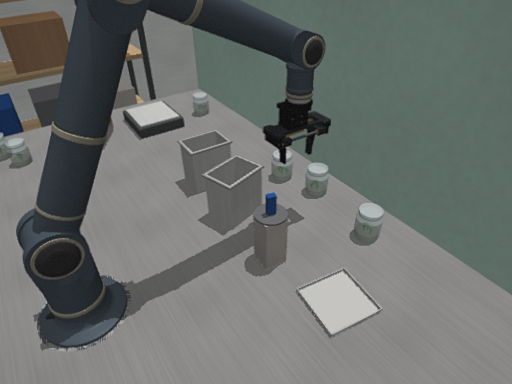

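```bash
python3 - <<'E'
from h import *
a,b=load('scene0'),load('side0')
print('tankA scene',[atz(a,*p,.165).round(3).tolist() for p in((282,183),(328,183),(336,240),(280,241))])
print('tankA side',[atz(b,*p,.165).round(3).tolist() for p in((206,178),(235,159),(263,170),(234,187))])
print('tray sc',[atz(a,*p,.014).round(3).tolist() for p in((126,178),(168,190),(136,239),(90,210))])
print('tray sd',[atz(b,*p,.014).round(3).tolist() for p in((297,295),(343,270),(381,306),(333,333))])
print('handle top',atz(b,271,194.5,.23), 'disc',atz(b,270.5,213.5,.168))
print('apex sc',atz(a,302,223,.104))
E
python3 -c "
import cv2;a=cv2.imread('pics/wrist0.png');b=cv2.imread('pics/side0.png')[140:290,170:320];c=cv2.imread('pics/scene0.png')[170:270,260:360]
import numpy as np
cv2.imwrite('pics/m.png',np.hstack([cv2.resize(a,(400,300)),cv2.resize(b,(300,300)),])); cv2.imwrite('pics/m.png',np.vstack([np.hstack([cv2.resize(a,(400,300)),cv2.resize(b,(400,300))]),np.hstack([cv2.resize(c,(300,300)),np.zeros((300,500,3),np.uint8)])]))"
```

```text
tankA scene [[0.478, 0.055, 0.165], [0.449, 0.156, 0.165], [0.59, 0.199, 0.165], [0.625, 0.088, 0.165]]
tankA side [[0.438, 0.132, 0.165], [0.567, 0.177, 0.165], [0.605, 0.07, 0.165], [0.483, 0.042, 0.165]]
tray sc [[0.471, -0.389, 0.014], [0.476, -0.258, 0.014], [0.64, -0.274, 0.014], [0.595, -0.432, 0.014]]
tray sd [[0.473, -0.277, 0.014], [0.63, -0.282, 0.014], [0.624, -0.423, 0.014], [0.473, -0.411, 0.014]]
handle top [ 0.49930015 -0.1204737   0.23      ] disc [ 0.49842389 -0.12040974  0.168     ]
apex sc [0.531771   0.11987716 0.104     ]
```

View pics/m.png

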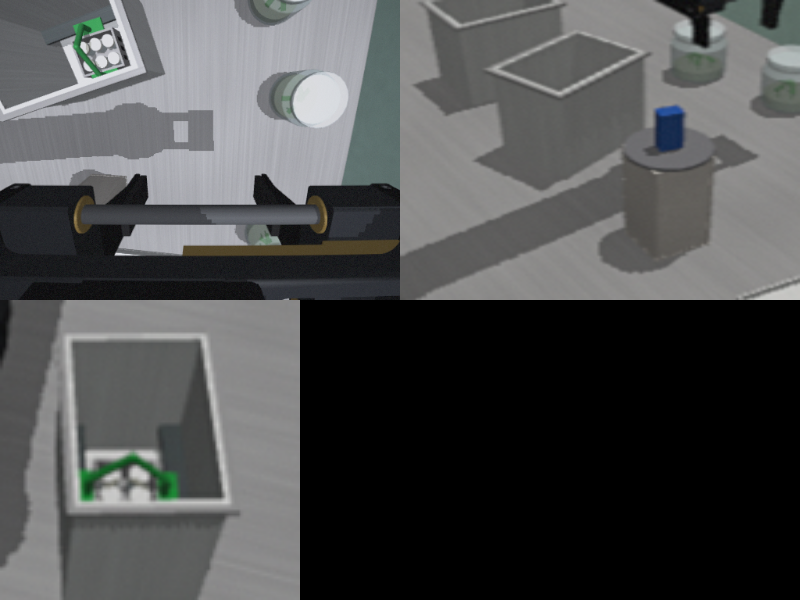

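Call:
servo_tool(moves=[0,-3,-2.5,-2,0,0,-7,-6,-4,0,0,-11,-9.5,-6,0,0,-15,-13,-8,0,0,-18,-15.5,-9,0,0,-20,-17.5,-10,0,0,-20,-17.5,-10,0,0,-20,-17.5,-10,0], squeeze=30)

```text
t: 0.95
eef_pos: [0.4996, -0.2005, 0.3229]
orientation: [0.0, 0.708, 0.706, 0.0]
wrist_force: [0.1, 0.5, 0.5]
grip_width: 0.0872
grasp_force: 0.0
```

```bash
python3 - <<'E'
from h import *
print(r.read_state()['eef_pos'])
im,m=snap('wrist','w1')
s,ms=snap('scene','s1')
cv2.imwrite('pics/m2.png',np.vstack([np.hstack([im,]),])[:,:,::-1])
E
```

```text
[ 0.49961194 -0.20049912  0.32293572]
```

View pics/w1.png

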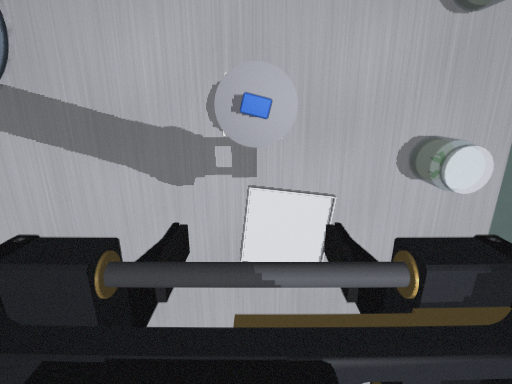

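```bash
python3 - <<'E'
from h import *
m=load('w1'); im=cv2.imread('pics/w1.png').astype(int)
mask=((im[:,:,0]-im[:,:,2])>70).astype(np.uint8); mask[200:]=0
c=max(cv2.findContours(mask,0,2)[0],key=cv2.contourArea)[:,0,:]
w=np.array([atz(m,*p,.228)[:2] for p in c]).astype(np.float32)
print('rect',cv2.minAreaRect(w))
print('disc@.170',[atz(m,*p,.170).round(4).tolist() for p in((214.5,104),(298,104),(256,61.5),(256,147.5))])
print('tray',[atz(m,*p,.014).round(3).tolist() for p in((249,186),(335,195))])
# blue in side
b=load('side0');im=cv2.imread('pics/side0.png').astype(int)
k=((im[:,:,0]-im[:,:,2])>60);k[:,:230]=0;k[:,310:]=0;k[:180]=0;k[240:]=0
v,u=np.where(k);print(u.mean(),v.mean(),tri((b,u.mean(),v.mean()),(m,257,105)),u.min(),u.max(),v.min(),v.max())
E
```

```text
rect ((0.5001781582832336, -0.11832479387521744), (0.017112763598561287, 0.025096142664551735), 76.08484649658203)
disc@.170 [[0.4562, -0.1169, 0.17], [0.5456, -0.117, 0.17], [0.5007, -0.0749, 0.17], [0.5006, -0.1635, 0.17]]
tray [[0.488, -0.253, 0.014], [0.639, -0.269, 0.014]]
270.6363636363636 195.75 [ 0.50103826 -0.11770362  0.22359992] 266 275 193 212
```

Call:
servo_tool(moves=[0,3,0.5,0,0,0,7,1,0,0,0,11,1.5,0,0,0,15,2,0,0,0,18,2.5,0,0,0,20,3,0,0,0,20,3,0,0,0,20,3,0,0])

```text
t: 1.85
eef_pos: [0.53, 0.0008, 0.3218]
orientation: [-0.0, 0.706, 0.708, -0.001]
wrist_force: [0.4, -1.4, -0.0]
grip_width: 0.0871
grasp_force: 0.0
```

```bash
python3 - <<'E'
from h import *
print(r.read_state()['eef_pos'])
im,m=snap('wrist','w2')
cv2.imwrite('pics/m3.png',cv2.resize(im[:250,100:420,::-1],(768,600)))
E
```

```text
[0.53000235 0.00080775 0.32177681]
```

View pics/m3.png

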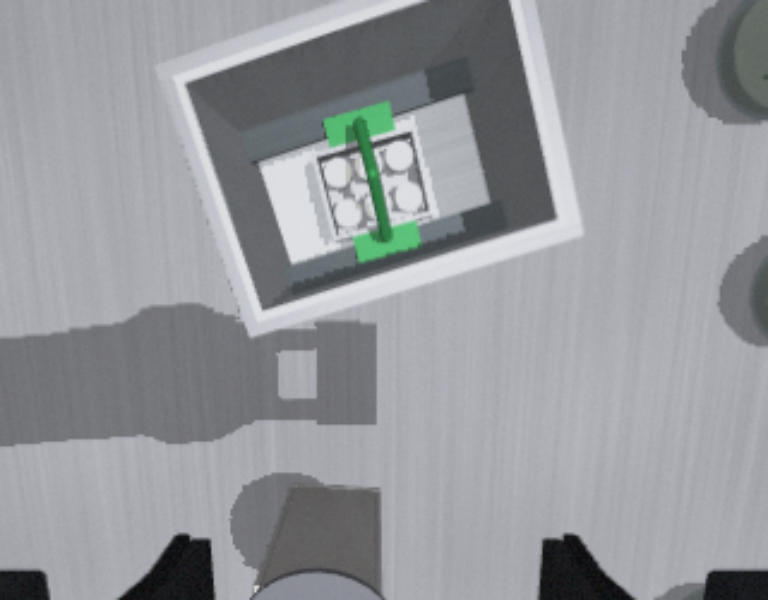

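```bash
python3 - <<'E'
from h import *
m=load('w2'); f=lambda x,y:(100+x/2.4,y/2.4)
A=atz(m,*f(374,173),.104); e1=atz(m,*f(360,127),.069); e2=atz(m,*f(386,235),.069)
print('apex',A,'ends',e1,e2,'mid',(e1+e2)/2,np.linalg.norm(e1-e2),np.degrees(np.arctan2(*(e1-e2)[1::-1]))-90)
L=[atz(m,*f(*p),.074) for p in((359,124),(388,242))];print('lug mid',L,sum(L)/2)
a=load('scene0')
print('scene proj of apex',proj(a,A),'tri',tri((a,302,223),(m,*f(374,173))))
t=[atz(m,*f(*p),.165) for p in((253,330),(578,228),(160,68))];print('tank outer',t, np.degrees(np.arctan2(*(t[1]-t[0])[1::-1])), (t[1]+t[2])/2, np.linalg.norm(t[1]-t[0]),np.linalg.norm(t[2]-t[0]))
E
```

```text
apex [0.52968657 0.12299463 0.104     ] ends [0.52159311 0.15079084 0.069     ] [0.5366349  0.09295524 0.069     ] mid [0.52911401 0.12187304 0.069     ] 0.05975961289051547 14.578425972098685
lug mid [array([0.52116278, 0.15149442, 0.074     ]), array([0.53776114, 0.08897123, 0.074     ])] [0.52946196 0.12023282 0.074     ]
scene proj of apex [303.51502665 222.58069559] tri [0.53007047 0.12148976 0.10207339]
tank outer [array([0.47367735, 0.04818773, 0.165     ]), array([0.62148001, 0.09411485, 0.165     ]), array([0.43929672, 0.15806857, 0.165     ])] 17.261727808661423 [0.53038836 0.12609171 0.165     ] 0.1547737912560753 0.11513395234580993
```

Call:
servo_tool(moves=[0,-3,-1,0,0.1,0,-7,-2,0,0.2,0,-10.5,-2.7,0,0.24,0,-11.9,-2.95,0,0.24,0,-11.9,-2.95,2,0.24,0,-11.9,-2.95,5,0.24,0,-11.9,-2.95,8.5,0.24,0,-11.9,-2.95,11.5,0.24,0,-11.9,-2.95,13,0.24,0,-11.9,-2.95,13.8,0.24,0,-11.9,-2.95,13.8,0.24])

```text
t: 3.0
eef_pos: [0.5001, -0.119, 0.1837]
orientation: [-0.001, 0.787, 0.617, -0.001]
wrist_force: [-0.0, -0.8, 0.5]
grip_width: 0.0869
grasp_force: 0.0
```

Call:
servo_tool(moves=[1,0,0,0,0,1,0,0,0,0,1,0,0,0,0,1,0,0,0,0,1,0,0,0,0,1,0,0,0,0,1,0,0,0,0,1,0,0,0,0,1,0,0,0,0,1,0,0,0,0], squeeze=45)

```text
t: 4.0
eef_pos: [0.5004, -0.119, 0.1845]
orientation: [-0.0, 0.787, 0.617, -0.0]
wrist_force: [-1.5, -0.3, 0.4]
grip_width: 0.0259
grasp_force: 45.0
```

Call:
servo_tool(moves=[1,0,0,-0.5,0,1,0,0,-2,0,1,0,0,-4,0,1,0,0,-6.5,0,1,0,0,-9,0,1,0,0,-11.5,0,1,0,0,-14,0,1,0,0,-16.5,0,1,0,0,-18.5,0,1,0,0,-19.5,0,1,0,0,-19.5,0,1,0,0,-19.5,0])

```text
t: 5.2
eef_pos: [0.5, -0.1189, 0.3786]
orientation: [-0.001, 0.787, 0.617, -0.001]
wrist_force: [-0.7, -0.1, -1.5]
grip_width: 0.0257
grasp_force: 45.0
```

```bash
python3 - <<'E'
from h import *
print(r.read_state()['eef_pos'])
im,m=snap('scene','s3');im2,m2=snap('side','d3')
for x in([.50,-.119,.392-.187],):
    print(proj(m,x),proj(m2,x))
u,v=proj(m,[.5,-.119,.25]).astype(int);u2,v2=proj(m2,[.5,-.119,.25]).astype(int)
c=lambda i,u,v:cv2.resize(i[max(v-60,0):v+60,max(u-60,0):u+60,::-1],(390,390))
cv2.imwrite('pics/m4.png',np.hstack([c(im,u,v),c(im2,u2,v2)]));print(u,v,u2,v2)
E
```

```text
[ 0.500026   -0.11887121  0.37856176]
[204.89308133 162.09048628] [270.80163321 201.91364368]
202 148 270 187
```

View pics/m4.png

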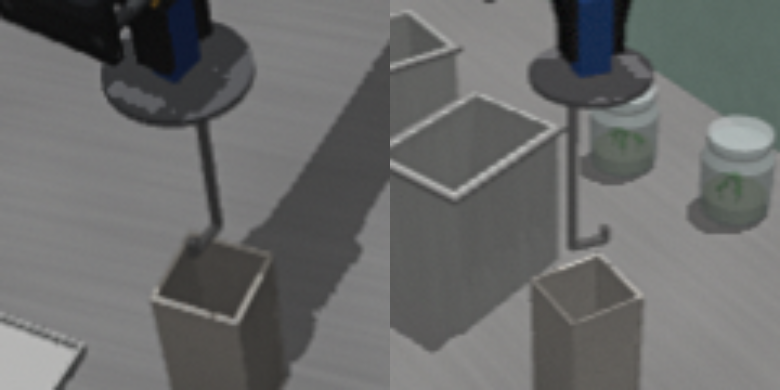

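Call:
servo_tool(moves=[1,1.5,-0.4,0,-0.05,1,4,-1,0,-0.12,1,7,-1.75,0,-0.2,1,10,-2.5,0,-0.28,1,13,-3.25,0,-0.36,1,16,-4,0,-0.43,1,19,-4.75,0,-0.48,1,21.5,-5.4,0,-0.51,1,22.5,-5.65,0,-0.51,1,22.5,-5.65,0,-0.51,1,22.5,-5.65,0,-0.51,1,22.5,-5.65,0,-0.51])

```text
t: 6.5
eef_pos: [0.4994, 0.1112, 0.3795]
orientation: [0.0, 0.607, 0.795, -0.0]
wrist_force: [0.5, 0.5, -1.8]
grip_width: 0.0258
grasp_force: 45.0
```

Call:
servo_tool(moves=[1,0.24,0,1,0,1,0.24,0,2.5,0,1,0.24,0,4,0,1,0.24,0,5.5,0,1,0.24,0,7,0,1,0.24,0,8.5,0,1,0.24,0,10,0,1,0.24,0,11.5,0,1,0.24,0,12.5,0,1,0.24,0,13.4,0,1,0.24,0,13.4,0,1,0.24,0,13.4,0])

```text
t: 7.7
eef_pos: [0.4987, 0.1153, 0.2458]
orientation: [0.0, 0.606, 0.796, 0.0]
wrist_force: [-0.0, 0.8, -1.8]
grip_width: 0.0255
grasp_force: 45.0
```

```bash
python3 - <<'E'
from h import *
s=r.read_state();p=s['eef_pos'];print(p,s['wrist_force'])
im,m=snap('scene','s4')
cv2.imwrite('pics/m5.png',cv2.resize(im[160:260,250:350,::-1],(600,600)))
h=p-[0,0,.1695];d=np.array([.965,.263,0])
for q in(h,h+.014*d+[0,0,.014],h-.014*d,h-.014*d+[0,0,.08],[.53,.122,.104]):print(((proj(m,q)-[250,160])*6).round())
E
```

```text
[0.49874284 0.11533068 0.24580074] [-0.00540863  0.78477409 -1.78971584]
[312. 343.]
[317. 355.]
[310. 314.]
[331. 199.]
[318. 376.]
```

View pics/m5.png

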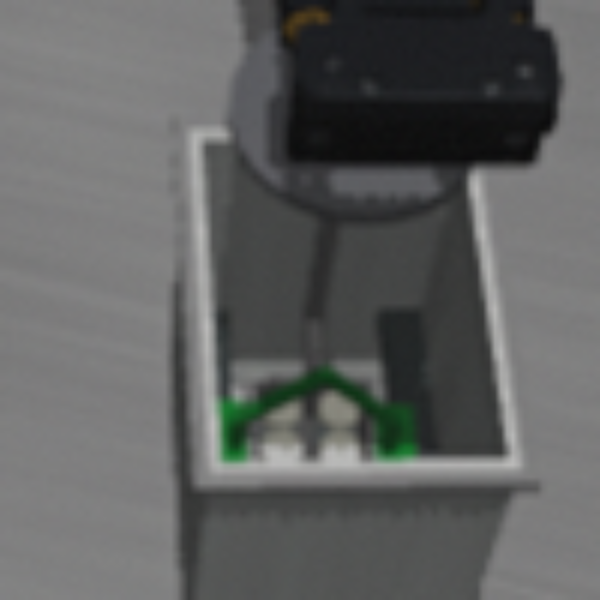

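Call:
servo_tool(moves=[1,-0.1,0.5,0,0,1,-0.15,1.2,0,0,1,-0.15,2,0,0,1,-0.15,2.7,0,0,1,-0.15,3.2,0,0,1,-0.15,3.2,0,0,1,-0.15,3.2,-0.5,0,1,-0.15,3.2,-1.2,0,1,-0.15,3.2,-1.8,0,1,-0.15,3.2,-2.2,0,1,-0.15,3.2,-2.6,0,1,-0.15,3.2,-2.6,0])

```text
t: 8.95
eef_pos: [0.5298, 0.1224, 0.2721]
orientation: [0.0, 0.606, 0.796, 0.0]
wrist_force: [-0.3, -0.6, -4.4]
grip_width: 0.0256
grasp_force: 45.0
```

Call:
servo_tool(moves=[1,0,0,-0.2,0,1,0,0,-0.4,0,1,0,0,-0.6,0,1,0,0,-0.6,0,1,0,0,-0.6,0])

```text
t: 9.45
eef_pos: [0.5297, 0.1224, 0.2776]
orientation: [0.0, 0.606, 0.796, 0.0]
wrist_force: [-0.4, -0.5, -4.4]
grip_width: 0.0258
grasp_force: 45.0
```

```bash
python3 - <<'E'
from h import *
s=r.read_state();p=s['eef_pos'];print(p,s['wrist_force'])
im,m=snap('scene','s5')
cv2.imwrite('pics/m6.png',cv2.resize(im[160:260,250:350,::-1],(600,600)))
E
```

```text
[0.52973215 0.12243609 0.27756074] [-0.35550592 -0.50477453 -4.38351574]
```

View pics/m6.png

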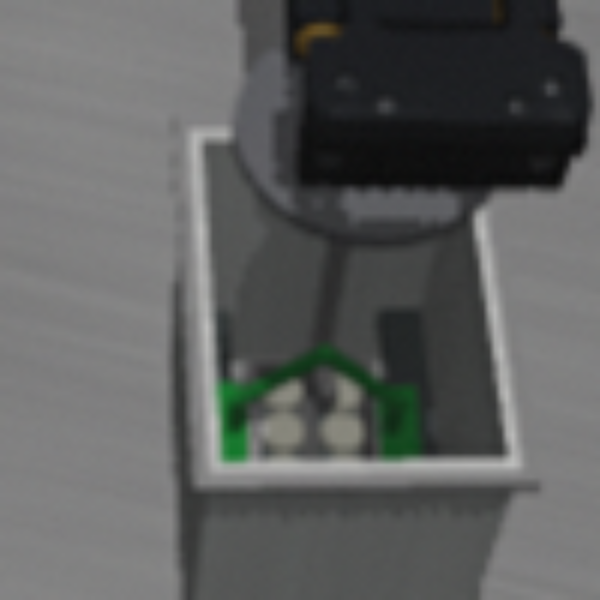

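Call:
servo_tool(moves=[1,0,0,-0.4,0,1,0,0,-1.2,0,1,0,0,-2.2,0,1,0,0,-3.4,0,1,0,0,-4.6,0,1,0,0,-5.8,0,1,0,0,-7,0,1,0,0,-8.2,0,1,0,0,-9.4,0,1,0,0,-10.4,0,1,0,0,-11,0,1,0,0,-11.2,0])

```text
t: 10.7
eef_pos: [0.5299, 0.1225, 0.3904]
orientation: [0.0, 0.605, 0.796, 0.0]
wrist_force: [-0.9, 0.4, -2.9]
grip_width: 0.0255
grasp_force: 45.0
```

Call:
servo_tool(moves=[1,0,0,-0.4,0,1,0,0,-1.2,0,1,0,0,-2.2,0,1,0,0,-3.4,0,1,0,0,-4.6,0,1,0,0,-5.4,0,1,0,0,-6,0,1,0,0,-6.2,0,1,0,0,-6.2,0])

```text
t: 11.6
eef_pos: [0.5297, 0.1225, 0.4516]
orientation: [0.0, 0.605, 0.796, 0.0]
wrist_force: [-0.8, -0.4, -4.2]
grip_width: 0.0259
grasp_force: 45.0
```

```bash
python3 - <<'E'
from h import *
s=r.read_state();print(s['eef_pos'],s['q'],s['wrist_force'])
im,m=snap('side','d5'); snap('scene','s6')
# tray mask from an unobstructed early side view + scene view
for f,seed in(('side0',(340,300)),('scene0',(128,208)),):
    im=cv2.imread('pics/%s.png'%f);mm=load(f)
    g=im.min(2); k=(g>190).astype(np.uint8);n,l=cv2.connectedComponents(k);c=cv2.findContours((l==l[seed[1],seed[0]]).astype(np.uint8),0,2)[0]
    c=max(c,key=cv2.contourArea);w=np.array([atz(mm,*q,.003)[:2] for q in c[:,0,:]]).astype(np.float32);print(f,cv2.minAreaRect(w))
E
```

```text
[0.52967989 0.12245184 0.45161905] [-0.11534994  0.14812492 -0.22245069  1.46685743  0.03257029  1.53018255
 -0.06667877] [-0.77143525 -0.42580144 -4.22514025]
side0 ((0.5544558167457581, -0.3409612774848938), (0.14394253492355347, 0.14407464861869812), 82.71725463867188)
scene0 ((0.5543614625930786, -0.34240132570266724), (0.14387798309326172, 0.14635272324085236), 82.88458251953125)
```

View pics/d5.png

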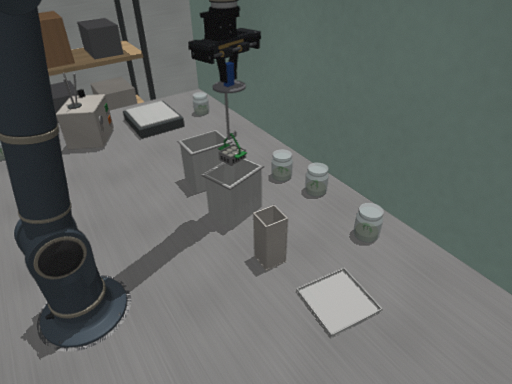

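Call:
servo_tool(moves=[1,-0.3,-0.07,0,0,1,-1,-0.22,0,0,1,-2.2,-0.49,0,0,1,-3.8,-0.84,0,0,1,-5.6,-1.24,0,0,1,-7.4,-1.64,0,0,1,-9.2,-2.04,0,0,1,-11,-2.44,0,0,1,-12.8,-2.84,0,0,1,-14.6,-3.24,0,0,1,-16.4,-3.63,0,0,1,-18.2,-4.03,0,0])

```text
t: 12.9
eef_pos: [0.539, -0.066, 0.4516]
orientation: [0.0, 0.606, 0.795, -0.0]
wrist_force: [0.5, 0.8, -3.3]
grip_width: 0.0258
grasp_force: 45.0
```

Call:
servo_tool(moves=[1,-1.8,-0.4,0,0,1,-3.6,-0.8,0,0,1,-5.4,-1.2,0,0,1,-7.2,-1.6,0,0,1,-9,-2,0,0,1,-10.8,-2.39,0,0,1,-12.6,-2.79,0,0,1,-14.4,-3.19,0,0,1,-16.2,-3.59,0,0,1,-18,-3.99,0,0,1,-19.8,-4.39,0,0,1,-21.6,-4.79,0,0])

```text
t: 14.1
eef_pos: [0.5501, -0.2867, 0.4515]
orientation: [-0.0, 0.606, 0.795, -0.0]
wrist_force: [0.3, 0.5, -3.7]
grip_width: 0.0253
grasp_force: 45.0
```

Call:
servo_tool(moves=[1,-1.7,-0.38,0,0,1,-3.2,-0.71,0,0,1,-4.4,-0.97,0,0,1,-5.2,-1.15,0,0,1,-5.6,-1.24,0,0,1,-5.6,-1.24,0,0,1,-5.6,-1.24,0,0,1,-5.6,-1.24,0,0,1,-5.6,-1.24,0,0,1,-5.6,-1.24,0,0])

```text
t: 15.1
eef_pos: [0.5539, -0.3415, 0.4517]
orientation: [0.0, 0.605, 0.796, 0.0]
wrist_force: [-0.5, -0.2, -3.6]
grip_width: 0.0256
grasp_force: 45.0
```

Call:
servo_tool(moves=[1,0,0,0.4,0,1,0,0,1.4,0,1,0,0,2.8,0,1,0,0,4.4,0,1,0,0,6,0,1,0,0,7.6,0,1,0,0,9.2,0,1,0,0,10.8,0,1,0,0,12.4,0,1,0,0,13.8,0,1,0,0,14.8,0,1,0,0,15.2,0])

```text
t: 16.3
eef_pos: [0.5533, -0.3416, 0.2978]
orientation: [-0.001, 0.605, 0.796, -0.0]
wrist_force: [0.5, 0.4, -2.9]
grip_width: 0.0262
grasp_force: 45.0
```

Call:
servo_tool(moves=[1,0,0,0.6,0,1,0,0,1.2,0,1,0,0,1.8,0,1,0,0,2.4,0,1,0,0,2.9,0,1,0,0,3.2,0,1,0,0,3.2,0,1,0,0,3.2,0,1,0,0,3.2,0,1,0,0,3.2,0,1,0,0,3.2,0,1,0,0,3.2,0])

```text
t: 17.5
eef_pos: [0.5539, -0.342, 0.2677]
orientation: [0.0, 0.605, 0.796, 0.0]
wrist_force: [0.7, 0.2, -4.0]
grip_width: 0.0258
grasp_force: 45.0
```

```bash
python3 - <<'E'
from h import *
s=r.read_state();p=s['eef_pos'];print(p,s['wrist_force'])
im,m=snap('scene','s7');im2,m2=snap('side','d7')
T=[.5545,-.3415,.05]
def c(i,m):
    u,v=proj(m,T).astype(int);u0,v0=max(u-65,0),max(v-65,0);print(u0,v0);return cv2.resize(i[v0:v0+130,u0:u0+130,::-1],(400,400))
cv2.imwrite('pics/m7.png',np.hstack([c(im,m),c(im2,m2)]))
E
```

```text
[ 0.55387471 -0.34197349  0.26767299] [ 0.65495996  0.16790968 -3.99667735]
58 132
274 223
```

View pics/m7.png

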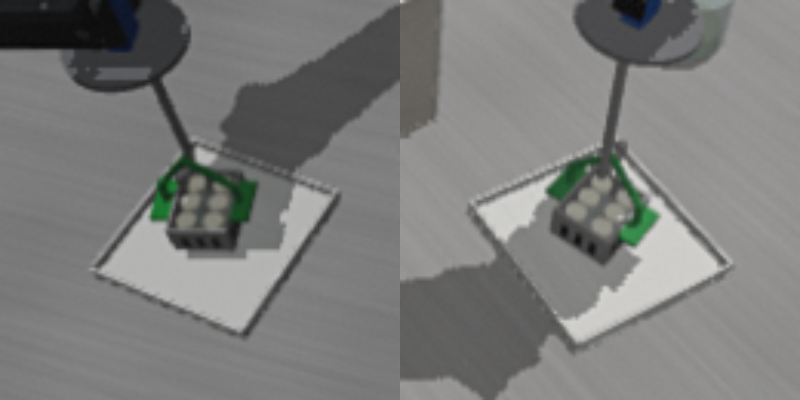

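Call:
servo_tool(moves=[1,0,0,0.2,0,1,0,0,0.4,0,1,0,0,0.6,0,1,0,0,0.8,0,1,0,0,1,0,1,0,0,1.15,0,1,0,0,1.3,0,1,0,0,1.4,0,1,0,0,1.5,0,1,0,0,1.6,0,1,0,0,1.7,0,1,0,0,1.8,0])

```text
t: 18.8
eef_pos: [0.5539, -0.342, 0.2495]
orientation: [0.0, 0.606, 0.796, 0.0]
wrist_force: [1.2, -0.8, -4.1]
grip_width: 0.0259
grasp_force: 45.0
```

Call:
servo_tool(moves=[1,0,0,0.1,0,1,0,0,0.2,0,1,0,0,0.3,0,1,0,0,0.4,0,1,0,0,0.5,0,1,0,0,0.5,0,1,0,0,0.5,0])

```text
t: 19.5
eef_pos: [0.554, -0.3422, 0.2448]
orientation: [0.0, 0.606, 0.796, -0.0]
wrist_force: [0.3, -0.0, -0.6]
grip_width: 0.0256
grasp_force: 45.0
```

Call:
servo_tool(moves=[1,0,0,0.3,0,1,0,0,0.7,0,1,0,0,1.1,0,1,0,0,1.5,0,1,0,0,1.7,0,1,0,0,1.7,0,1,0,0,1.7,0])

```text
t: 20.2
eef_pos: [0.5539, -0.342, 0.2276]
orientation: [0.0, 0.606, 0.796, 0.0]
wrist_force: [0.5, -0.8, -1.8]
grip_width: 0.0257
grasp_force: 45.0
```

```bash
python3 - <<'E'
from h import *
s=r.read_state();p=s['eef_pos'];print(p,s['wrist_force'])
im,m=snap('scene','s8');im2,m2=snap('side','d8')
T=[.5545,-.3415,.06]
def c(i,m):
    u,v=proj(m,T).astype(int);u0,v0=max(u-40,0),max(v-40,0);return cv2.resize(i[v0:v0+80,u0:u0+80,::-1],(400,400))
cv2.imwrite('pics/m8.png',np.hstack([c(im,m),c(im2,m2)]))
E
```

```text
[ 0.55393332 -0.3420151   0.22756471] [ 0.49132389 -0.82832342 -1.81272371]
```

View pics/m8.png

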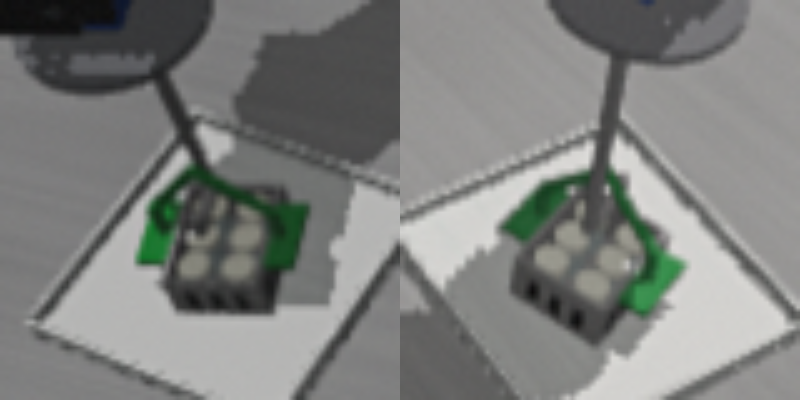

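Call:
servo_tool(moves=[1,0,-0.3,0,0,1,0,-0.8,0,0,1,0,-1.4,0,0,1,0,-2,0,0,1,0,-2.6,0,0,1,0,-3.2,0,0,1,0,-3.8,0,0,1,0,-4,0,0,1,0,-4,0,0])

```text
t: 21.2
eef_pos: [0.515, -0.3529, 0.2277]
orientation: [0.0, 0.606, 0.796, 0.0]
wrist_force: [0.3, 0.2, -1.5]
grip_width: 0.0256
grasp_force: 45.0
```

Call:
servo_tool(moves=[1,0,0,-0.5,0,1,0,0,-1.5,0,1,0,0,-3,0,1,0,0,-4.5,0,1,0,0,-6,0,1,0,0,-8,0,1,0,0,-10,0,1,0,0,-12,0,1,0,0,-14,0,1,0,0,-15.2,0,1,0,0,-15.2,0,1,0,0,-15.2,0])

```text
t: 22.4
eef_pos: [0.5152, -0.3524, 0.3791]
orientation: [-0.0, 0.605, 0.796, 0.0]
wrist_force: [-0.3, -0.6, -1.9]
grip_width: 0.0258
grasp_force: 45.0
```

```bash
python3 - <<'E'
from h import *
s=r.read_state();p=s['eef_pos'];print(p,s['wrist_force'])
im,m=snap('scene','s9');im2,m2=snap('side','d9')
for n,i,mm in(('s',im,m),('d',im2,m2)):
    u,v=proj(mm,[.5545,-.3415,.088]);w=i.astype(int);k=(w[:,:,1]-w[:,:,0]>50);k[:int(v-40)]=0;k[int(v+40):]=0;k[:,:max(int(u-40),0)]=0;k[:,int(u+40):]=0
    b,a=np.where(k);print(n,u,v,'green top px',a[b.argmin()],b.min(),atz(mm,a[b.argmin()],b.min()+1,.088),'moved vs s8/d8')
    o=cv2.imread('pics/%s8.png'%n)[:,:,::-1].astype(int);ko=(o[:,:,1]-o[:,:,0]>50)&(np.indices(k.shape)[0]>v-40)&(np.indices(k.shape)[0]<v+40)&(abs(np.indices(k.shape)[1]-u)<40)
    B,A=np.where(ko);print(a.mean()-A.mean(),b.mean()-B.mean(),len(a),len(A))
E
```

```text
[ 0.51518751 -0.35241397  0.37912768] [-0.2700342  -0.58880834 -1.8979146 ]
s 119.44162051535665 189.32262538516315 green top px 120 188 [ 0.55319343 -0.34061106  0.088     ] moved vs s8/d8
13.730381944444446 -2.422222222222217 128 45
d 341.4848896458129 277.9720776825968 green top px 341 279 [ 0.54906464 -0.34546097  0.088     ] moved vs s8/d8
-1.4407407407406936 -1.268226120857662 135 114
```

Call:
servo_tool(moves=[1,1.5,0.3,0,0.05,1,4,0.85,0,0.12,1,7,1.5,0,0.2,1,10,2.1,0,0.28,1,13,2.75,0,0.36,1,16,3.4,0,0.43,1,19,4,0,0.48,1,21.5,4.55,0,0.51,1,22.88,4.83,0,0.51,1,22.88,4.83,0,0.51,1,22.88,4.83,0,0.51,1,22.88,4.83,0,0.51])

```text
t: 23.7
eef_pos: [0.5007, -0.1212, 0.3793]
orientation: [0.0, 0.788, 0.616, -0.0]
wrist_force: [-0.3, 0.1, -2.9]
grip_width: 0.0255
grasp_force: 45.0
```

Call:
servo_tool(moves=[1,0.2,-0.05,0,0,1,0.2,-0.05,1,0,1,0.2,-0.05,3,0,1,0.2,-0.05,5,0,1,0.2,-0.05,7,0,1,0.2,-0.05,9,0,1,0.2,-0.05,11,0,1,0.2,-0.05,13,0,1,0.2,-0.05,15,0,1,0.2,-0.05,17,0,1,0.2,-0.05,18.4,0,1,0.2,-0.05,18.8,0])

```text
t: 24.9
eef_pos: [0.4993, -0.1173, 0.1893]
orientation: [-0.001, 0.787, 0.617, -0.001]
wrist_force: [-0.8, 0.6, -2.5]
grip_width: 0.0259
grasp_force: 45.0
```

Call:
servo_tool(moves=[1,0,0,0.1,0,1,0,0,0.2,0,1,0,0,0.3,0,1,0,0,0.4,0,1,0,0,0.5,0,1,0,0,0.6,0,1,0,0,0.6,0])

```text
t: 25.6
eef_pos: [0.5008, -0.1172, 0.1855]
orientation: [-0.0, 0.787, 0.617, 0.0]
wrist_force: [-0.2, -0.2, -2.8]
grip_width: 0.0256
grasp_force: 45.0
```

Call:
servo_tool(moves=[1,0,0,0.1,0,1,0,0,0.15,0,1,0,0,0.15,0,1,0,0,0.15,0])

```text
t: 26.0
eef_pos: [0.501, -0.1172, 0.1845]
orientation: [0.0, 0.787, 0.617, 0.0]
wrist_force: [-0.9, -0.4, 3.6]
grip_width: 0.0253
grasp_force: 45.0
```

Seated (upward contact force). Open the fingers, then back off straight up.

Call:
servo_tool(moves=[0.6,0,0,0,0,0.6,0,0,0,0,0.4,0,0,0,0,0.2,0,0,0,0,0,0,0,0,0,0,0,0,0,0,0,0,0,0,0,0,0,0,0,0,0,0,0,0,0,0,0,0,0,0])

```text
t: 27.0
eef_pos: [0.5008, -0.1171, 0.1841]
orientation: [0.0, 0.787, 0.617, 0.0]
wrist_force: [-0.6, 0.4, 0.3]
grip_width: 0.0851
grasp_force: 0.0
```

Call:
servo_tool(moves=[0,0,0,-1,0,0,0,0,-3,0,0,0,0,-6,0,0,0,0,-9,0,0,0,0,-12,0,0,0,0,-15,0,0,0,0,-17,0,0,0,0,-17,0,0,0,0,-17,0])

```text
t: 27.9
eef_pos: [0.5006, -0.1172, 0.3543]
orientation: [0.0, 0.787, 0.617, 0.0]
wrist_force: [-0.4, 0.2, 0.5]
grip_width: 0.0867
grasp_force: 0.0
```

```bash
python3 - <<'E'
from h import *
s=r.read_state();print(s['eef_pos'],s['grip_width'],s['wrist_force'])
im,m=snap('side','d10')
w=im.astype(int);k=(w[:,:,2]-w[:,:,0]>60);k[:,:230]=0;k[:,310:]=0;k[:170]=0;k[240:]=0
v,u=np.where(k);print(u.mean(),v.mean(),u.min(),u.max(),v.min(),v.max())
E
```

```text
[ 0.50062739 -0.1171696   0.35427615] 0.086690002452767 [-0.38103795  0.16735854  0.53342048]
270.3611111111111 195.19444444444446 266 275 193 206
```

View pics/d10.png

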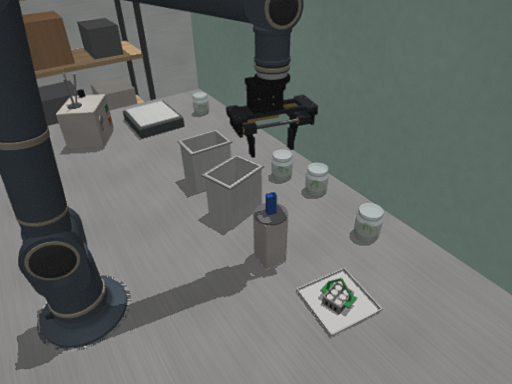

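The side view shows the rod hanging upright in its holder, with its handle at (270,204) as at the start. The green basket stands in the middle of the tray at about (340,295), and the gripper is clear of everything.

```bash
python3 -c "
from station import r
print(r.hand_in())"
```

```text
the job is handed in; nothing more can be done
None
```

The job is done and handed in at about 28 s: the green basket stands unhooked within about 5 mm of the tray's centre, the rod hangs released in its holder, and the red basket was not touched.

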